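# Dose disinfectant tablets into the stock bottle

### The arm

A 6-joint arm with a two-finger parallel gripper is mounted at the origin on the work surface. World frame = base frame: x ahead of the robot, y to its left, z up, the work surface at z = 0. Lengths are in m, angles in degrees, forces in N, time in s.
With the tool pointing down it reaches from about 0.375 to 0.9 m from the base axis. Payload 3.1 kg.
Tool frame: the origin (TCP) lies between the finger pads; the fingertips stand 19 mm ahead of it and the grasp point (between the pads) is the TCP; z points along the fingers, x is the direction in which the jaws open and shut, and the axes are right-handed (so a half turn about z gives the same grasp; the last joint's range is limited). The gripper opens to 87 mm and grips with 3 to 60 N. Pads are 19 mm wide; open, the fingers measure 117 mm over their backs; the gripper's body (75 mm by 190 mm) begins 51 mm behind the grasp point.
Start: joints at [-77.607, 30.224, 82.088, -0, 67.689, -10.227], TCP at [0.24, -0.577, 0.242] pointing down, gripper open.
Joint ranges: [-176.69, 176.69], [-43.24, 126.21], [12.49, 139.97], [-82, 262], [0, 151.66], [-163.58, 163.58]. Speed limits (degrees/s): [159.86, 159.86, 180, 180, 180, 180].

### API

Orientations are given as a 3x3 rotation matrix whose columns are the frame's x, y, z axes.
In Python, from rig import read_state, capture, camera_info, hand_in, spot_in, silhouettes gives the robot as it stands.
- The arm moves only by the shell command python3 -m jog 'ROWS'. ROWS is text: rows parted by semicolons, each of 7 numbers parted by spaces: the shift along the tool's x, y, z in m, then the turn, a rotation vector about the tool's x, y, z in degrees, then the opening, from 0 (shut) to 1 (fully open). A call has 1 to 8 rows; each row is the pose to reach, as a shift and turn from the pose commanded when the call began, along the tool's axes at that moment; what a row does not reach only later rows make up. A row lasts 1/8 s, in which the tool goes at most 62.5 mm and 10.7 degrees, less where a joint would pass 70% of its speed; a pose out of reach is approached as far as the arm can. A call with a gripper value outside its range is refused whole. The fingers move at their own pace and stop on an object; the grip force is fixed at half the most. Time passes only in rows, so rows that repeat a pose let the fingers close. It gives the time, the measured TCP pose, the force and the opening at its end, in the units of the state.
- read_state(): the state, without advancing time (a new reading comes with each control period).
- capture(name): name is "scene" or "top" or "wrist"; returns (picture, depth): 420x560x3 uint8, red, green, blue; 420x560 float32, m along the optical axis (not along the pixel's ray), 0 where there is no reading.
- camera_info(name): a dict with "vfov" (degrees; the focal length in pixels is half the picture's height over the tangent of half this angle, whatever the lens; pixels are square), "cx", "cy" (the principal point, pixels), "R" (3x3) and "t" (3): a world point X has camera coordinates R X + t; the wrist camera has in their place "tool_from_camera" (4x4, takes a point from camera to tool coordinates, whose origin is the TCP and whose axes are the tool frame's). Camera axes: x right, y down, z forward; pixel columns grow to the right and rows downward; lengths in m; the calibration is good to about 2 mm. A picture is of the moment at which its call begins: read the wrist's pose just before it. camera_info takes no time and is no camera call.
- hand_in(): hands the job in, once; it reports no verdict.
Trained networks look in the newest picture that a camera, given by its name, has taken for a name from the list of things; names that differ only in an ending like _2 or _b are one class to them, and where a whole thing is asked for, a point or a joint stands for the part that bears it (a point fixed in the world has none). Each returns a list of dicts, best first, with "score" (0 to 1); they miss things now and then, are a little off and sometimes report something else, mostly with a low value. They report only what shows in the picture. A call takes as long as a camera call. They do not tell look-alikes from the thing itself.
- spot_in(label, camera): "centre" ([x, y, z] in m, in world coordinates, good to about 4 mm: the middle of the surface that is visible of it).
- silhouettes(label, camera): "region" (420x560 bool, what is visible of it).
The state is a dict: "time_s": time; "joint_positions": joint angles; "qvel": joint speeds; "tau": joint torques, N m; "position": TCP position; "tcp_rot": TCP orientation; "force": force on the tool from outside, world axes, zero at the start; "moment": the same for the moment, N m; "opening": opening from 0.0 (shut) to 1.0 (fully open).
Only numpy, scipy, OpenCV 4.12 (cv2) and the standard library are available. Lean on these libraries where they do the work, as an engineer would, in place of code of your own. Each camera call takes 0.05 s, during which the arm holds its last target.

### The job

Dose the stock bottle: lift the scoop by its handle, tip all six disinfectant tablets through the funnel into the bottle without touching the tablets with the gripper, and put the empty scoop down flat in the steel tray again. Shut the lid of the tablet tub fully. The bottle stays standing where it is with the funnel upright in its neck, and the dropper bottles and the porcelain plate nearby are left alone.

Things in the scene. Friction and masses are not known exactly. Their poses are not given: they have to be found in the camera images.
- bottle: Clear stock bottle, 86 mm in diameter and 128 mm tall, its neck 60 mm outside and 54 mm inside; 0.6 kg, loose. Origin at the centre of its underside, z up.
- bottle_mouth (a point): Centre of the top of the bottle's neck, 128 mm above its underside.
- funnel: Grey wide-stem plastic funnel standing loose in the bottle's neck, on four ribs. Mouth 125 mm inside, 131 mm over its rim; the cone narrows over 62 mm of height to a stem of 46 mm bore that hangs 26 mm down into the bottle. Origin on its axis at the foot of the ribs (the top of the neck), z up.
- funnel_mouth (a point): Centre of the funnel's mouth, level with its rim, about 190 mm above the table.
- tray: Shallow steel tray 280 mm (its x) by 170 mm (its y), fixed, rim 14 mm high; the floor inside is 3 mm above the table. Origin at the centre of its underside.
- scoop_grip (a point): Middle of the aluminium scoop's straight, level handle (100 mm long, 18 mm wide, 16 mm high, its centre line 36 mm above the scoop's underside), 50 mm behind the scoop's back wall. Axes: -x towards the spout, +x along the handle away from the scoop, z up. The scoop weighs about 130 g.
- scoop_spout (a point): Middle of the open spout's edge, on the scoop's floor: 160 mm towards -x and 34 mm below the grip point, same axes. The spout is 56 mm wide, the sides there 14 mm high.
- scoop_floor (a point): Centre of the scoop's flat underside: 105 mm towards -x and 36 mm below the grip point, same axes. The bottom is 110 mm long (x), 76 mm wide, narrowing over the front 50 mm to the spout, 2 mm thick; sides 34 mm and back wall 36 mm high.
- tablet1_center (a point): Centre of one of the six white disinfectant tablets, discs of 22 mm diameter and 12 mm thickness, 11 g, that lie flat and loose in the scoop in three rows of two. Friction on the scoop and funnel 0.5 to 0.75.
- tablet2_center (a point): Centre of one of the six white disinfectant tablets, discs of 22 mm diameter and 12 mm thickness, 11 g, that lie flat and loose in the scoop in three rows of two. Friction on the scoop and funnel 0.5 to 0.75.
- tablet3_center (a point): Centre of one of the six white disinfectant tablets, discs of 22 mm diameter and 12 mm thickness, 11 g, that lie flat and loose in the scoop in three rows of two. Friction on the scoop and funnel 0.5 to 0.75.
- tablet4_center (a point): Centre of one of the six white disinfectant tablets, discs of 22 mm diameter and 12 mm thickness, 11 g, that lie flat and loose in the scoop in three rows of two. Friction on the scoop and funnel 0.5 to 0.75.
- tablet5_center (a point): Centre of one of the six white disinfectant tablets, discs of 22 mm diameter and 12 mm thickness, 11 g, that lie flat and loose in the scoop in three rows of two. Friction on the scoop and funnel 0.5 to 0.75.
- tablet6_center (a point): Centre of one of the six white disinfectant tablets, discs of 22 mm diameter and 12 mm thickness, 11 g, that lie flat and loose in the scoop in three rows of two. Friction on the scoop and funnel 0.5 to 0.75.
- lid (a joint): Angle of the tub's lid in rad: 0 shut, grows as it opens, up to 1.8; a stiff hinge, the lid stays where it is left (about 1 N at its free edge moves it).
- tub_hinge (a point): Middle of the lid's hinge line, at the tub's far rim, 85 mm above the table. Axes of the tub: +x from its front to the hinge, y along the hinge, z up. The white tub is fixed, 130 mm (x) by 115 mm (y), 85 mm tall, and holds more tablets.
- lid_edge (a point): Middle of the lid's free edge on its outer face, 130 mm from the hinge. The grey lid is flat, 121 mm wide, 5 mm thick, with a 40 mm wide finger tab that stands 16 mm past this edge.
- dropper1: Small dropper bottle, 25 mm in diameter, 75 mm tall; a bystander. Origin at the centre of its underside.
- dropper2: Small dropper bottle, 25 mm in diameter, 75 mm tall; a bystander. Origin at the centre of its underside.
- dropper3: Small dropper bottle, 25 mm in diameter, 75 mm tall; a bystander. Origin at the centre of its underside.
- spot_plate: Round white porcelain spot plate, 116 mm in diameter, 12 mm high; a bystander. Origin at the centre of its underside.
Things that resemble listed ones, but are neither listed nor needed, are in the scene too. Of the things that look like the part that bears scoop_grip, take the one that is farthest to the robot's left at the start.

How it is judged (in metres and radians):
On the way, in this order (a step that is already met when the one before it is completed fails the run):
1. the scoop is tipped with its spout over the funnel (angle between scoop_grip's own z axis and vertical above 0.4 rad and horizontal distance between scoop_spout and funnel_mouth below 0.085 m and height (world z) of scoop_spout above 0.14 m), for 0.1 s.
2. all six tablets are down in the bottle (horizontal distance between each of tablet1_center, tablet2_center, tablet3_center, tablet4_center, tablet5_center, tablet6_center and bottle below 0.042 m and z of tablet1_center in the frame of bottle between 0 and 0.085 m and z of tablet2_center in the frame of bottle between 0 and 0.085 m and z of tablet3_center in the frame of bottle between 0 and 0.085 m and z of tablet4_center in the frame of bottle between 0 and 0.085 m and z of tablet5_center in the frame of bottle between 0 and 0.085 m and z of tablet6_center in the frame of bottle between 0 and 0.085 m), for 0.2 s.
At the end, for the whole second after the job is handed in: All six tablets lie below the bottle's shoulder; bottle within 50 mm of its start, upright (0.08 rad), funnel upright in its neck (12 mm, 0.12 rad); scoop flat (0.08 rad) on the tray's floor, its bottom's centre within 105 (x) and 50 mm (y) of the tray's; lid shut (under 0.04 rad) (all of step 2 and distance of bottle from where it was at the start of the episode below 0.05 m and angle between each of bottle, scoop_grip's own z axis and vertical below 0.08 rad and distance between funnel and bottle_mouth below 0.012 m and angle between funnel's own z axis and vertical below 0.12 rad and z of scoop_floor in the frame of tray between 0 and 0.012 m and x of scoop_floor in the frame of tray between -0.105 and 0.105 m and y of scoop_floor in the frame of tray between -0.05 and 0.05 m and value of joint lid below 0.04 rad); the robot touches nothing.
It fails at once if the gripper touches a tablet (contact force between the fingers and tablet1 above 0.3 N or contact force between the fingers and tablet2 above 0.3 N or contact force between the fingers and tablet3 above 0.3 N or contact force between the fingers and tablet4 above 0.3 N or contact force between the fingers and tablet5 above 0.3 N or contact force between the fingers and tablet6 above 0.3 N).
It fails at once if the bottle is knocked over (angle between bottle's own z axis and vertical above 0.4 rad).
It fails at once if the funnel comes out of the bottle's neck (distance between funnel and bottle_mouth above 0.035 m).
It fails at once if a dropper bottle or the porcelain plate is pushed 30 mm away (distance of any of dropper1, dropper2, dropper3, spot_plate from where it was at the start of the episode above 0.03 m).
It also fails if it takes over 64 s, if anything falls off the work surface, if the arm or the gripper's body presses on something with over 40 N, if the wrist force passes 120 N, or if a joint passes its speed limit or range.

## Working session

There is one attempt and no reset: what is moved stays moved. The work goes in short steps, Python scripts to look and compute and a shell command to move; the robot and the scene stay as the last step left them, time stands still between calls to the robot, and variables do not carry over. Pictures are saved under pics/ and viewed, and the job is handed in when it is done.

```bash
ls; mkdir -p pics
python3 - <<'E'
from rig import *
import cv2
for n in ("scene","top"):
    p,d=capture(n); cv2.imwrite(f"pics/{n}0.png",p[:,:,::-1])
    i=camera_info(n); print(n,i)
s=read_state(); print(s)
for l in ["scoop_grip","funnel","bottle","tray","lid","dropper1","spot_plate","tablet1_center","tub_hinge"]:
    for r in spot_in(l,"top")[:7]: print(l,[round(float(x),3) for x in r["centre"]],round(float(r["score"]),2))
E
```

```text
pics
scene {'vfov': 43.013885411397375, 'cx': 281.39455254872206, 'cy': 200.0472036153864, 'R': array([[ 0.45141137,  0.8922219 , -0.01295622],
       [ 0.5362254 , -0.28284665, -0.7952736 ],
       [-0.71322514,  0.35204809, -0.60611224]]), 't': array([-0.15423875, -0.18189877,  1.89737103])}
top {'vfov': 44.94518849857889, 'cx': 279.4097927098151, 'cy': 212.43588083568747, 'R': array([[ 1.41279289e-03, -9.99954663e-01, -9.41684067e-03],
       [-9.82721278e-01,  3.54609095e-04, -1.85091233e-01],
       [ 1.85086181e-01,  9.51562527e-03, -9.82676223e-01]]), 't': array([-0.07448631,  0.5326753 ,  1.70645744])}
{'time_s': 0.1, 'joint_positions': array([-7.76063887e+01,  3.02731142e+01,  8.21500053e+01, -6.18716234e-04,
        6.76886490e+01, -1.02263441e+01]), 'qvel': array([-0.02478261, -0.1983105 , -0.19193507, -0.0084886 ,  0.01392866,
       -0.04581035]), 'tau': array([-5.09291967e-04, -4.40985990e+01, -1.77150911e+01,  6.35419716e-02,
        5.34171530e-02, -5.64741504e-05]), 'position': array([ 0.24028273, -0.57628551,  0.24066975]), 'tcp_rot': array([[ 3.84620223e-01, -9.23074807e-01, -4.28434665e-04],
       [-9.23072907e-01, -3.84620315e-01,  1.90312227e-03],
       [-1.92150890e-03, -3.36502882e-04, -9.99998097e-01]]), 'force': array([ 0.16747959, -0.58004519, -0.37779308]), 'moment': array([ 0.0422361 , -0.03725685, -0.00220896]), 'opening': 0.9993103263529716}
scoop_grip [0.323, -0.531, 0.007] 0.91
scoop_grip [0.575, -0.263, 0.004] 0.76
scoop_grip [0.722, 0.178, 0.037] 0.44
funnel [0.532, 0.051, 0.169] 0.76
bottle [0.536, 0.048, 0.003] 0.63
tray [0.548, -0.303, 0.004] 0.93
lid [0.554, 0.305, 0.178] 0.65
lid [0.724, 0.175, 0.041] 0.23
dropper1 [0.725, 0.177, 0.041] 0.52
dropper1 [0.698, 0.227, 0.041] 0.46
dropper1 [0.686, 0.125, 0.044] 0.37
spot_plate [0.726, -0.048, 0.005] 0.68
tablet1_center [0.536, 0.055, 0.006] 0.74
tub_hinge [0.505, 0.304, 0.061] 0.93
tub_hinge [0.53, 0.049, 0.167] 0.75
```

View pics/scene0.png

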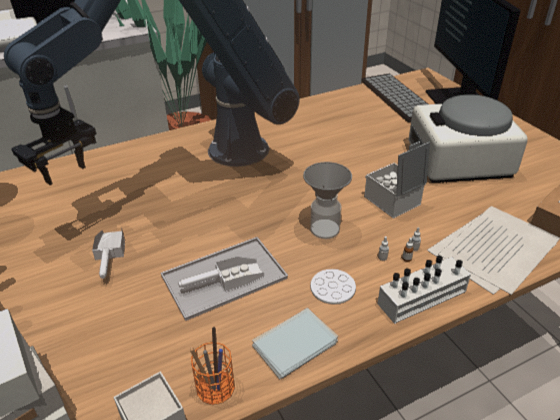

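View pics/top0.png

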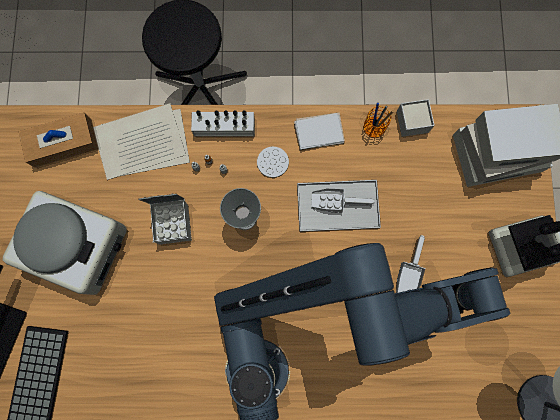

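Two scoops: in the tray at top px (345,202), holding six tablets, y≈-0.26. The other is loose, at (412,270), y≈-0.53. The one farthest to the robot's left (+y) is the tray scoop, so I'll confirm it in a crop and measure.

```bash
cat > h.py <<'E'
from rig import *
import numpy as np, cv2
def cloud(n,cap=None):
    p,d=cap or capture(n); i=camera_info(n)
    f=p.shape[0]/2/np.tan(np.radians(i["vfov"]/2))
    v,u=np.mgrid[:p.shape[0],:p.shape[1]]
    c=np.stack([(u-i["cx"])/f*d,(v-i["cy"])/f*d,d],-1)
    if "R" in i: w=(c-i["t"])@i["R"]
    else:
        T=i["tool_from_camera"]; s=cap_state
        w=(c@T[:3,:3].T+T[:3,3])@s["tcp_rot"].T+s["position"]
    w[d==0]=np.nan
    return p,d,w
E
python3 - <<'E'
from h import *
p,d,w=cloud("top")
cv2.imwrite("pics/crop1.png",cv2.resize(p[170:240,130:400,::-1],None,fx=2.9,fy=2.9,interpolation=cv2.INTER_CUBIC))
np.save("w.npy",w)
# handle: points z>.03 in x<.. region
X,Y,Z=w[...,0],w[...,1],w[...,2]
tr=(np.abs(X-.55)<.12)&(np.abs(Y+.29)<.17)
print("table z",np.nanmedian(Z[150:250,285:295]),"tray floor",np.nanmedian(Z[215:228,310:370]))
m=tr&(Z>.035)&(Z<.06)&(Y<-.29)
P=w[m]; print(len(P),P.min(0),P.max(0),np.median(P,0))
vx,vy,x0,y0=cv2.fitLine(P[:,:2].astype(np.float32),cv2.DIST_L2,0,.001,.001).ravel(); print("handle",vx,vy,x0,y0)
m=tr&(Z>.0087)&(Z<.06);P=w[m];print("scoop",P.min(0),P.max(0))
# tray
r=[r for r in silhouettes("tray","top")][0]["region"]
s=[r for r in silhouettes("scoop_grip","top")]
for q in s: print(q["score"],np.argwhere(q["region"]).mean(0),q["region"].sum(),np.nanmin(w[q["region"]],0),np.nanmax(w[q["region"]],0))
P=w[r]; P=P[~np.isnan(P[:,0])]; print("tray",cv2.minAreaRect(P[:,:2].astype(np.float32)))
# funnel rim
m=(np.abs(X-.53)<.09)&(np.abs(Y-.05)<.09)&(Z>.178)&(Z<.2)
P=w[m]; print("funnel",len(P),cv2.minEnclosingCircle(P[:,:2].astype(np.float32)),np.median(P[:,2]),P[:,2].max(),P[:,:2].min(0),P[:,:2].max(0))
# lid
m=(np.abs(X-.55)<.12)&(np.abs(Y-.3)<.09)&(Z>.095)
P=w[m]; print("lid",P.min(0),P.max(0)); 
q=P[P[:,2]>.19]; print("lidtop",np.median(q,0))
A=P-P.mean(0); print(np.linalg.svd(A,full_matrices=False)[2])
m=(np.abs(X-.55)<.12)&(np.abs(Y-.3)<.09)&(Z>.08)&(Z<.09)
P=w[m]; print("tubrim",cv2.minAreaRect(P[:,:2].astype(np.float32)),P.min(0),P.max(0))
E
```

```text
table z 0.0010932839401398718 tray floor 0.0038823520691701908
180 [ 0.54204109 -0.40322922  0.03559037] [ 0.61899201 -0.29111329  0.05627235] [ 0.57617526 -0.34376973  0.04573016]
handle 0.066124514 0.9978114 0.5765278 -0.3429741
scoop [ 0.43075353 -0.45832845  0.0087038 ] [ 0.66949014 -0.12154424  0.05627235]
0.73 [199.61286089 334.38976378] 762 [ 0.5413064  -0.40322922 -0.00882322] [ 0.62262659 -0.18882714  0.05627235]
tray ((0.5671872496604919, -0.28213533759117126), (0.17675462365150452, 0.29105323553085327), 2.6875829696655273)
funnel 418 ((0.5213665962219238, 0.049513570964336395), 0.06607364863157272) 0.18667729125007843 0.19911265250110857 [ 0.45542754 -0.0140155 ] [0.58705683 0.11430987]
lid [0.45038867 0.23727637 0.09536047] [0.57347022 0.36850763 0.23959814]
lidtop [0.55113327 0.30613096 0.21505663]
[[ 7.93619793e-02  8.73032973e-03 -9.96807633e-01]
 [-1.09496847e-01  9.93987143e-01 -1.20895968e-05]
 [-9.90813866e-01 -1.09148252e-01 -7.98407307e-02]]
tubrim ((0.49915778636932373, 0.3011912703514099), (0.13366995751857758, 0.11926762759685516), 7.727517127990723) [0.43169743 0.23332611 0.08002604] [0.57233696 0.36855813 0.08999765]
```

View pics/crop1.png

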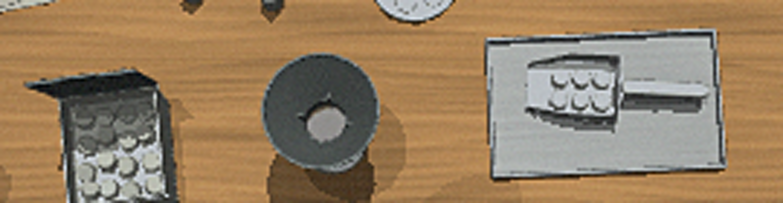

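The crop shows the six tablets in the tray scoop, with its spout toward +y and its handle at crop px (622-710, 90). Next: move above the handle.

```bash
python3 -m jog '-0.048 -0.2 0 0 0 -32 1;-0.0964 -0.405 0 0 0 -63.6 1;-0.0964 -0.405 0 0 0 -63.6 1;-0.0964 -0.405 0 0 0 -63.6 1;-0.0964 -0.405 0 0 0 -63.6 1;-0.0964 -0.405 0 0 0 -63.6 1;-0.0964 -0.405 0 0 0 -63.6 1;-0.0964 -0.405 0 0 0 -63.6 1'
cat > look.py <<'E'
import h
from h import *
import sys
s=read_state(); h.cap_state=s
p,d,w=cloud("wrist")
np.savez("wr.npz",p=p,w=w)
cv2.imwrite(sys.argv[1],p[:,:,::-1])
print(s["time_s"],s["position"].round(4),s["tcp_rot"].round(3),s["joint_positions"].round(1),s["opening"])
E
python3 look.py pics/wr1.png
```

```text
time_s: 1.7
position: [0.5796, -0.3295, 0.2414]
tcp_rot: [[0.998, -0.061, 0.001], [-0.061, -0.998, 0.0], [0.001, -0.0, -1.0]]
force: [-1.0, -0.6, -0.1]
opening: 0.997
1.7 [ 0.5796 -0.3295  0.2414] [[ 0.998 -0.061  0.001]
 [-0.061 -0.998  0.   ]
 [ 0.001 -0.    -1.   ]] [-39.2  33.5  75.7   0.   70.8 -35.7] 0.9974691381896001
```

View pics/wr1.png

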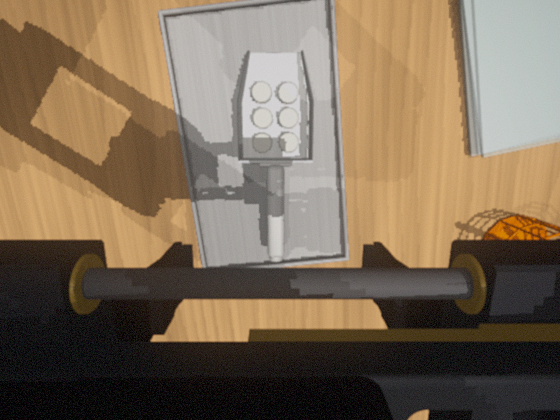

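The wrist view shows the tablets at rows 90-145. The handle runs from (275,165) to (275,258).

Run:
```python
import numpy as np,cv2
z=np.load("wr.npz");w=z["w"]
for r in (162,170,190,210,230,245,255,260): print(r,w[r,275].round(4),w[r,300].round(4))
m=np.zeros(w.shape[:2],bool);m[170:256,255:295]=1
m&=(w[...,2]>.038)&(w[...,2]<.06)
P=w[m];print(len(P),P.min(0),P.max(0),np.median(P,0))
print(cv2.fitLine(P[:,:2].astype(np.float32),cv2.DIST_L2,0,.001,.001).ravel())
print(cv2.minAreaRect(P[:,:2].astype(np.float32)))
for c in((52,275),(155,275),(105,275),(4,250),(260,270),(130,180),(130,342)): print(c,w[c].round(4))
```

```text
162 [ 0.5808 -0.2972  0.0404] [ 0.6086 -0.3025  0.005 ]
170 [ 0.5804 -0.3045  0.0477] [ 0.6082 -0.3116  0.0039]
190 [ 0.5791 -0.3249  0.0473] [ 0.6072 -0.3346  0.0042]
210 [ 0.5778 -0.3459  0.0475] [ 0.6062 -0.3583  0.0042]
230 [ 0.5765 -0.3673  0.048 ] [ 0.6051 -0.3825  0.0049]
245 [ 0.5755 -0.384   0.0479] [ 0.6043 -0.4015  0.0043]
255 [ 0.5748 -0.3952  0.0484] [ 0.6037 -0.4144  0.0041]
260 [ 0.5744 -0.4012  0.0475] [ 0.6032 -0.4184  0.0102]
1477 [ 0.56729297 -0.39676162  0.04136036] [ 0.58951244 -0.30413315  0.05070545] [ 0.5782555  -0.34671624  0.04755633]
[ 0.06016322  0.99818856  0.5783006  -0.3478277 ]
((0.5780405402183533, -0.3502875864505768), (0.09219590574502945, 0.018036138266324997), 86.76152038574219)
(52, 275) [ 0.5875 -0.1872  0.0049]
(155, 275) [ 0.581  -0.2929  0.0063]
(105, 275) [ 0.5843 -0.2398  0.0065]
(4, 250) [ 0.5656 -0.1441  0.014 ]
(260, 270) [nan nan nan]
(130, 180) [ 0.4819 -0.2597  0.0176]
(130, 342) [ 0.6569 -0.2704  0.0015]
```

```bash
python3 -m jog '0 -0.005 0.05 0 0 0 1;0 -0.005 0.1 0 0 0 1;0 -0.005 0.15 0 0 0 1;0 -0.005 0.18 0 0 0 1;0 -0.005 0.202 0 0 0 1;0 -0.005 0.203 0 0 0 1;0 -0.005 0.203 0 0 0 1'
python3 -m jog '0 0 0 0 0 0 0;0 0 0 0 0 0 0;0 0 0 0 0 0 0;0 0 0 0 0 0 0;0 0 0 0 0 0 0;0 0 0 0 0 0 0'
```

```text
time_s: 2.62
position: [0.578, -0.3282, 0.0397]
tcp_rot: [[0.998, -0.066, 0.002], [-0.066, -0.998, -0.001], [0.002, 0.001, -1.0]]
force: [-0.4, 0.3, 0.4]
opening: 1.001
time_s: 3.38
position: [0.5775, -0.3271, 0.0385]
tcp_rot: [[0.998, -0.066, -0.0], [-0.066, -0.998, 0.0], [-0.0, -0.0, -1.0]]
force: [0.7, 0.3, -0.2]
opening: 0.404
```

```bash
python3 -m jog '0 0 0 0 0 0 0;0 0 0 0 0 0 0;0 0 0 0 0 0 0;0 0 0 0 0 0 0;0 0 0 0 0 0 0'
python3 -m jog '0 0 -0.004 0 0 0 0;0 0 -0.012 0 0 0 0;0 0 -0.025 0 0 0 0;0 0 -0.04 0 0 0 0;0 0 -0.055 0 0 0 0;0 0 -0.062 0 0 0 0;0 0 -0.064 0 0 0 0'
python3 look.py pics/wr2.png
```

```text
time_s: 4.0
position: [0.5775, -0.3271, 0.0385]
tcp_rot: [[0.998, -0.066, -0.0], [-0.066, -0.998, 0.0], [-0.0, -0.0, -1.0]]
force: [1.2, 0.1, -0.8]
opening: 0.201
time_s: 4.88
position: [0.5777, -0.3274, 0.1034]
tcp_rot: [[0.998, -0.066, 0.001], [-0.066, -0.998, -0.001], [0.001, 0.001, -1.0]]
force: [-0.1, 0.4, -2.2]
opening: 0.203
4.875 [ 0.5777 -0.3274  0.1034] [[ 0.998 -0.066  0.001]
 [-0.066 -0.998 -0.001]
 [ 0.001  0.001 -1.   ]] [-39.2  42.6  82.2  -0.   55.1 -35.4] 0.203066736003641
```

View pics/wr2.png

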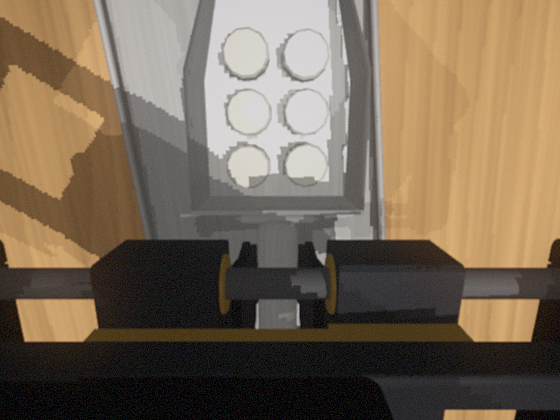

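The scoop is held and all six tablets are in place. I'll check droop, and get the funnel's position from the depth data.

Run:
```python
from h import *
w=np.load("wr.npz")["w"]
for r in (5,30,80,140,180,195): print(r,w[r,276].round(4))
# funnel circle fit with top and scene
from scipy.optimize import least_squares
for n in("top","scene"):
    p,d,W=cloud(n)
    for q in silhouettes("funnel",n)[:1]:
        P=W[q["region"]];P=P[~np.isnan(P[:,0])]
        R=P[(P[:,2]>.182)&(P[:,2]<.196)]
        f=lambda c:np.hypot(R[:,0]-c[0],R[:,1]-c[1])-c[2]
        s=least_squares(f,[.525,.05,.063],loss="soft_l1",f_scale=.002);print(n,len(R),s.x,P[:,2].max())
```

```text
5 [ 0.5863 -0.2045  0.0685]
30 [ 0.5856 -0.2156  0.0701]
80 [ 0.5841 -0.2381  0.0708]
140 [ 0.5822 -0.267   0.0696]
180 [ 0.5808 -0.2877  0.0705]
195 [ 0.5803 -0.2958  0.0704]
top 178 [0.52200448 0.04973101 0.0601555 ] 0.19995096064371784
scene 310 [0.52359921 0.0476049  0.06234323] 0.1938564539250327
```

```bash
python3 -m jog '0 0 -0.008 0 0 0 0;0 0 -0.03 0 0 0 0;0 0 -0.065 0 0 0 0;0 0 -0.105 0 0 0 0;0 0 -0.145 0 0 0 0;0 0 -0.175 0 0 0 0;0 0 -0.192 0 0 0 0;0 0 -0.197 0 0 0 0'
python3 -m jog '-0.002 -0.005 0 0 0 0 0;-0.008 -0.021 0 0 0 0 0;-0.018 -0.05 0 0 0 0 0;-0.032 -0.087 0 0 0 0 0;-0.047 -0.127 0 0 0 0 0;-0.06 -0.162 0 0 0 0 0;-0.07 -0.189 0 0 0 0 0;-0.076 -0.206 0 0 0 0 0'
python3 -m jog '-0.002 -0.006 0 0 0 0 0;-0.0035 -0.009 0 0 0 0 0;-0.0035 -0.009 0 0 0 0 0'
python3 look.py pics/wr3.png
```

```text
time_s: 6.12
position: [0.5776, -0.3272, 0.3005]
tcp_rot: [[0.998, -0.066, 0.001], [-0.066, -0.998, -0.001], [0.001, 0.001, -1.0]]
force: [-0.3, 0.1, -3.3]
opening: 0.204
time_s: 7.12
position: [0.5136, -0.1141, 0.2988]
tcp_rot: [[0.998, -0.064, -0.002], [-0.064, -0.998, 0.001], [-0.003, -0.001, -1.0]]
force: [0.2, -0.2, -1.1]
opening: 0.202
time_s: 7.5
position: [0.5126, -0.108, 0.2995]
tcp_rot: [[0.998, -0.066, 0.0], [-0.066, -0.998, -0.0], [0.0, 0.0, -1.0]]
force: [-0.1, 0.0, -2.4]
opening: 0.203
7.5 [ 0.5126 -0.108   0.2995] [[ 0.998 -0.066  0.   ]
 [-0.066 -0.998 -0.   ]
 [ 0.     0.    -1.   ]] [-24.1  18.5  92.4  -0.   69.1 -20.3] 0.20294762503817892
```

View pics/wr3.png

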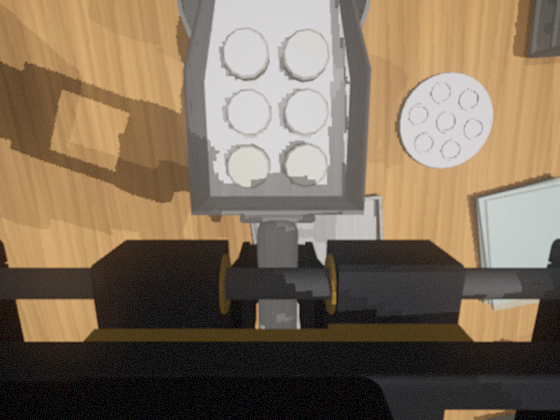

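Tablets still in place. Tip to 20° first, which is below the slide angle, and check direction.

```bash
python3 -m jog '0 0 0.001 -2 0 0 0;0 0 0.003 -6 0 0 0;0 0 0.005 -11 0 0 0;0 0 0.007 -15 0 0 0;0 0 0.009 -18.5 0 0 0;0 0 0.009 -20 0 0 0;0 0 0.009 -20 0 0 0'
python3 look.py pics/wr4.png;python3 - <<'E'
from h import *
p,d=capture("scene");cv2.imwrite("pics/s4.png",cv2.resize(p[60:300,200:460,::-1],None,fx=2.4,fy=2.4,interpolation=cv2.INTER_CUBIC))
w=np.load("wr.npz")["w"]
for r in (2,30,80,140,180): print(r,w[r,276].round(4))
E
```

```text
time_s: 8.43
position: [0.5125, -0.107, 0.2904]
tcp_rot: [[0.998, -0.061, -0.023], [-0.065, -0.938, -0.341], [-0.0, 0.342, -0.94]]
force: [-0.5, -0.2, -1.8]
opening: 0.2
8.425 [ 0.5125 -0.107   0.2904] [[ 0.998 -0.061 -0.023]
 [-0.065 -0.938 -0.341]
 [-0.     0.342 -0.94 ]] [-13.4  19.8  95.  -22.1  63.5   0. ] 0.2003558429896706
2 [ 0.5198 -0.0026  0.2162]
30 [ 0.5191 -0.0138  0.2207]
80 [ 0.5177 -0.0351  0.2272]
140 [ 0.5159 -0.0617  0.2392]
180 [ 0.5146 -0.0816  0.2454]
```

View pics/s4.png

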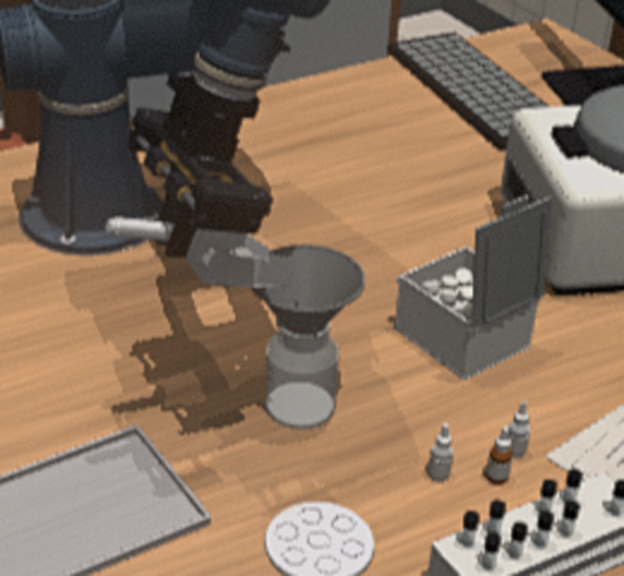

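Direction is right and the spout is over the funnel's near side. Tip on slowly.

```bash
python3 -m jog '0 -0.0014 -0.0048 -2 0 0 0;0 -0.003 -0.0097 -4 0 0 0;0 -0.0046 -0.0145 -6 0 0 0;0 -0.0063 -0.0192 -8 0 0 0;0 -0.0081 -0.0239 -10 0 0 0;0 -0.0104 -0.0285 -12 0 0 0;0 -0.0127 -0.033 -14 0 0 0;0 -0.015 -0.0375 -16 0 0 0'
python3 look.py pics/wr5.png;python3 - <<'E'
from h import *
p,d=capture("scene");cv2.imwrite("pics/s5.png",cv2.resize(p[60:300,200:460,::-1],None,fx=2.4,fy=2.4,interpolation=cv2.INTER_CUBIC))
E
```

```text
time_s: 9.52
position: [0.5142, -0.0801, 0.3208]
tcp_rot: [[0.998, -0.053, -0.039], [-0.066, -0.806, -0.588], [0.0, 0.59, -0.808]]
force: [-1.0, 0.0, -2.2]
opening: 0.201
9.525 [ 0.5142 -0.0801  0.3208] [[ 0.998 -0.053 -0.039]
 [-0.066 -0.806 -0.588]
 [ 0.     0.59  -0.808]] [ -2.5  21.4  93.7 -38.6  70.7  16.4] 0.20125453861847392
```

View pics/wr5.png

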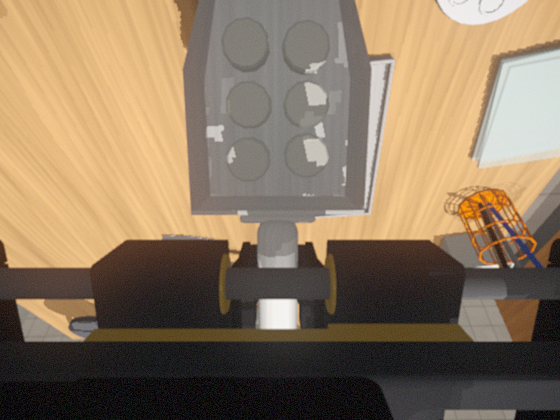

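View pics/s5.png

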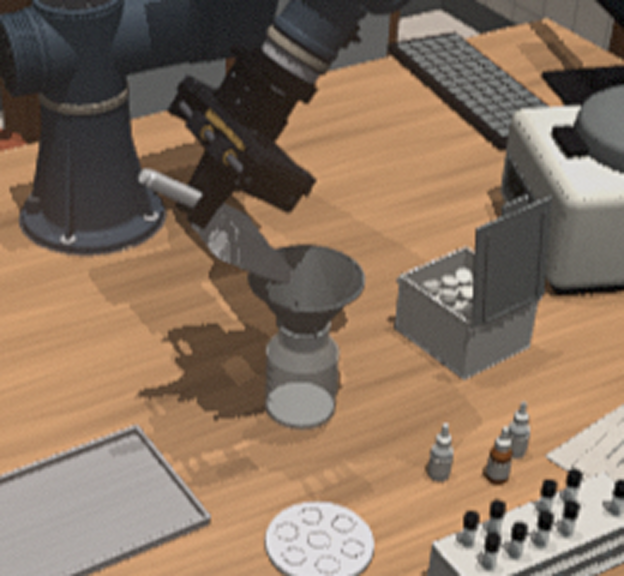

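```bash
python3 -m jog '0 -0.0007 -0.0025 -1 0 0 0;0 -0.0013 -0.0049 -2 0 0 0;0 -0.0013 -0.0049 -2 0 0 0;0 -0.002 -0.0073 -3 0 0 0;0 -0.0028 -0.0097 -4 0 0 0;0 -0.0028 -0.0097 -4 0 0 0'
python3 look.py pics/wr6.png
```

```text
time_s: 10.38
position: [0.5147, -0.0722, 0.3268]
tcp_rot: [[0.998, -0.05, -0.042], [-0.065, -0.764, -0.642], [-0.0, 0.643, -0.766]]
force: [0.4, 0.2, -1.2]
opening: 0.205
10.375 [ 0.5147 -0.0722  0.3268] [[ 0.998 -0.05  -0.042]
 [-0.065 -0.764 -0.642]
 [-0.     0.643 -0.766]] [  0.1  22.3  93.3 -42.1  73.   19.8] 0.20535199719322778
```

View pics/wr6.png

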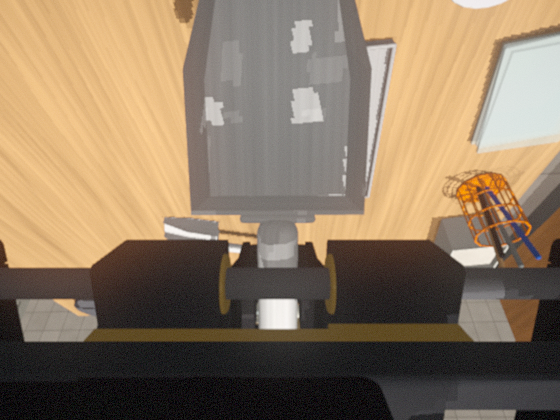

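The visible part of the scoop is empty. Check where the tablets went.

Run:
```python
from h import *
p,d,w=cloud("scene");a=cv2.resize(p[150:250,280:380,::-1],None,fx=4,fy=4,interpolation=cv2.INTER_CUBIC)
for r in spot_in("tablet1_center","scene"): print("s",r["centre"],r["score"])
q,d,w=cloud("top");b=cv2.resize(q[150:250,190:290,::-1],None,fx=4,fy=4,interpolation=cv2.INTER_CUBIC)
for r in spot_in("tablet1_center","top"): print("t",r["centre"],r["score"])
cv2.imwrite("pics/st6.png",np.hstack([a,b]))
```

```text
(no output)
```

View pics/st6.png

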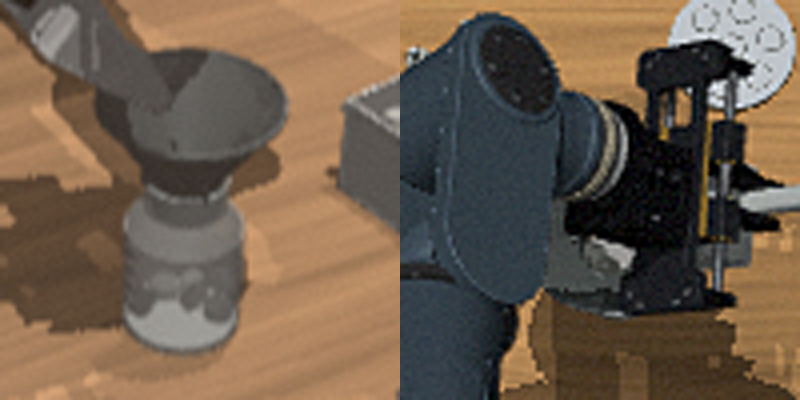

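Tablets show in the bottle at crop (150-220,290). Tip to 50° to clear any left at the spout.

```bash
python3 -m jog '0 -0.002 -0.006 -2.5 0 0 0;0 -0.004 -0.012 -5 0 0 0;0 -0.006 -0.018 -7.5 0 0 0;0 -0.008 -0.024 -10 0 0 0;0 -0.008 -0.024 -10 0 0 0;0 -0.008 -0.024 -10 0 0 0'
python3 - <<'E'
from h import *
p,d,w=cloud("scene");a=cv2.resize(p[150:250,280:380,::-1],None,fx=4,fy=4,interpolation=cv2.INTER_CUBIC)
q,d,w=cloud("top");b=cv2.resize(q[150:250,190:290,::-1],None,fx=4,fy=4,interpolation=cv2.INTER_CUBIC)
cv2.imwrite("pics/st7.png",cv2.convertScaleAbs(np.hstack([a,b]),alpha=1.6))
print(read_state()["joint_positions"])
E
```

```text
time_s: 11.38
position: [0.5161, -0.0509, 0.3401]
tcp_rot: [[0.998, -0.042, -0.05], [-0.066, -0.641, -0.764], [-0.0, 0.766, -0.643]]
force: [-0.2, 0.6, -0.9]
opening: 0.204
[  6.02888948  25.19538156  92.26914455 -50.12063845  79.60121457
  27.28210268]
```

View pics/st7.png

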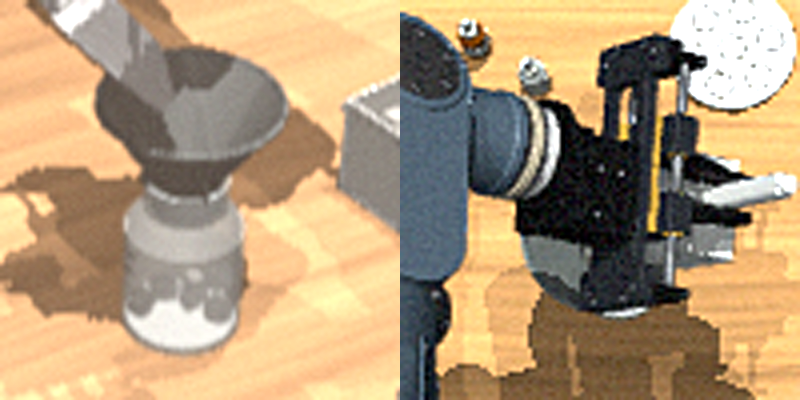

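```bash
python3 -m jog '0 0 0 8 0 0 0;0.005 0.01 0.012 18 0 0 0;0.012 0.03 0.035 28 0 0 0;0.022 0.055 0.065 38 0 0 0;0.03 0.075 0.09 45 0 0 0;0.036 0.09 0.108 50 0 0 0;0.0388 0.0943 0.1124 50 0 0 0'
python3 look.py pics/wr8.png
python3 - <<'E'
from h import *
p,d,w=cloud("scene");a=cv2.resize(p[150:250,280:380,::-1],None,fx=4,fy=4,interpolation=cv2.INTER_CUBIC)
q,d,w=cloud("top");b=cv2.resize(q[150:250,190:290,::-1],None,fx=4,fy=4,interpolation=cv2.INTER_CUBIC)
cv2.imwrite("pics/st8.png",cv2.convertScaleAbs(np.hstack([a,b]),alpha=1.6))
E
```

```text
time_s: 12.35
position: [0.5445, -0.2039, 0.3401]
tcp_rot: [[0.997, -0.071, -0.0], [-0.071, -0.997, -0.001], [-0.0, 0.002, -1.0]]
force: [0.2, 0.6, -1.8]
opening: 0.202
12.35 [ 0.5445 -0.2039  0.3401] [[ 0.997 -0.071 -0.   ]
 [-0.071 -0.997 -0.001]
 [-0.     0.002 -1.   ]] [-31.5  21.2  81.2  -0.1  77.5 -27.4] 0.2021601328772247
```

View pics/st8.png

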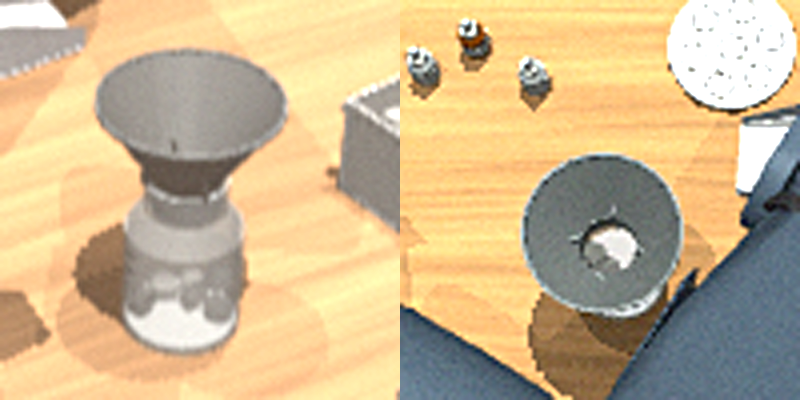

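View pics/wr8.png

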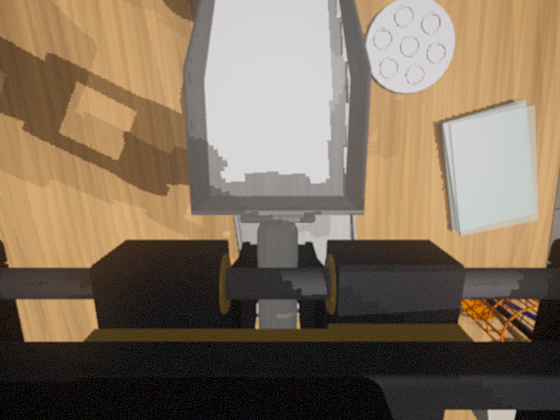

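Scoop and funnel are clear, and the tablets are in the bottle at crop (130-235,290). Return the scoop.

```bash
python3 -m jog '0.01 0.03 0 0 0 0 0;0.022 0.065 0.01 0 0 0 0;0.033 0.1 0.04 0 0 0 0;0.0415 0.12 0.085 0 0 0 0;0.0415 0.12 0.135 0 0 0 0;0.0415 0.12 0.185 0 0 0 0;0.0415 0.12 0.225 0 0 0 0;0.0415 0.12 0.25 0 0 0 0'
python3 -m jog '0 0 0 0 0 0 0;0 0 0 0 0 0 0'
python3 look.py pics/wr9.png
```

```text
time_s: 13.5
position: [0.5781, -0.3191, 0.0878]
tcp_rot: [[0.998, -0.063, -0.003], [-0.063, -0.998, 0.002], [-0.004, -0.002, -1.0]]
force: [0.1, -0.1, -1.0]
opening: 0.202
time_s: 13.75
position: [0.5798, -0.3217, 0.0914]
tcp_rot: [[0.998, -0.064, 0.001], [-0.064, -0.998, -0.001], [0.002, 0.001, -1.0]]
force: [-0.3, -0.3, -1.3]
opening: 0.206
13.75 [ 0.5798 -0.3217  0.0914] [[ 0.998 -0.064  0.001]
 [-0.064 -0.998 -0.001]
 [ 0.002  0.001 -1.   ]] [-38.7  43.4  82.7  -0.   53.7 -35. ] 0.20610448441540347
```

View pics/wr9.png

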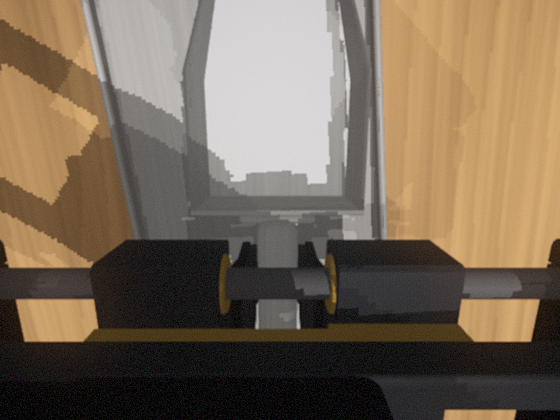

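```bash
python3 -m jog '-0.006 0.003 0.015 0 0 0 0;-0.01 0.005 0.03 0 0 0 0;-0.01 0.005 0.042 0 0 0 0;-0.01 0.005 0.048 0 0 0 0;-0.01 0.005 0.0515 0 0 0 0;-0.01 0.005 0.053 0 0 0 0;-0.01 0.005 0.053 0 0 0 0'
```

```text
time_s: 14.68
position: [0.5681, -0.3269, 0.0383]
tcp_rot: [[0.998, -0.066, -0.0], [-0.066, -0.998, -0.0], [-0.0, 0.0, -1.0]]
force: [-2.4, 0.7, 4.4]
opening: 0.202
```

Contact with the floor (about +5 N change). Release and rise.

```bash
python3 -m jog '0 0 0 0 0 0 0.5;0 0 0 0 0 0 0.5;0 0 0 0 0 0 0.7;0 0 0 0 0 0 0.7;0 0 0 0 0 0 0.7'
python3 -m jog '0 0 -0.03 0 0 0 0.8;0 0 -0.07 0 0 0 0.8;0 0 -0.12 0 0 0 0.8;0 0 -0.17 0 0 0 0.5;0 0 -0.22 0 0 0 0.2;0 0 -0.25 0 0 0 0;0 0 -0.26 0 0 0 0'
python3 look.py pics/wr10.png
python3 - <<'E'
from h import *
w=np.load("wr.npz")["w"]
for c in((52,275),(105,275),(150,275),(150,300),(105,255)): print(w[c].round(4))
E
```

```text
time_s: 15.3
position: [0.5683, -0.3268, 0.037]
tcp_rot: [[0.998, -0.066, -0.0], [-0.066, -0.998, 0.0], [-0.0, -0.0, -1.0]]
force: [-0.4, -0.2, -0.5]
opening: 0.656
time_s: 16.18
position: [0.569, -0.3273, 0.2996]
tcp_rot: [[0.998, -0.066, 0.003], [-0.066, -0.998, -0.003], [0.004, 0.003, -1.0]]
force: [-0.1, -0.1, -0.3]
opening: 0.431
16.175 [ 0.569  -0.3273  0.2996] [[ 0.998 -0.066  0.003]
 [-0.066 -0.998 -0.003]
 [ 0.004  0.003 -1.   ]] [-39.6  29.5  73.5   0.   76.7 -35.9] 0.4309932984706682
[ 0.5789 -0.1739  0.0024]
[ 0.5748 -0.235   0.0055]
[ 0.5712 -0.29    0.0055]
[ 0.6032 -0.2921  0.0053]
[ 0.5501 -0.2334  0.0067]
```

View pics/wr10.png

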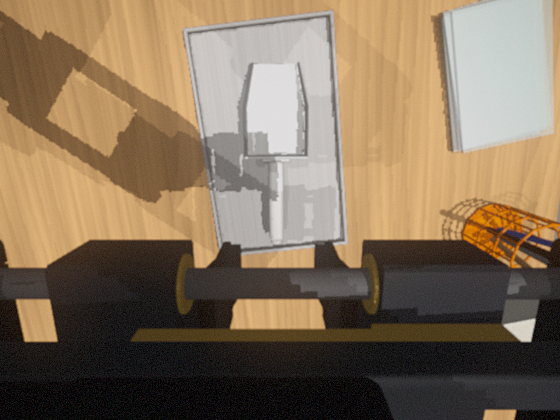

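The scoop lies flat in the tray: floor z ≈ 5.5 mm along its length, centre about (0.575,-0.242). Now to the far side of the lid.

```bash
python3 -m jog '0.005 -0.05 0 0 0 0 0;0.01 -0.11 0 0 0 -2 0;0.015 -0.17 0 0 0 -4 0;0.02 -0.23 0 0 0 -6 0;0.025 -0.29 0 0 0 -8 0;0.03 -0.35 0 0 0 -10 0;0.035 -0.41 0 0 0 -10 0;0.04 -0.47 0 0 0 -10 0'
python3 -m jog '0.01 -0.05 0 0 0 0 0;0.022 -0.1 0 0 0 0 0;0.035 -0.15 0 0 0 0 0;0.04 -0.17 0 0 0 0 0;0.04 -0.17 0 0 0 0 0'
python3 - <<'E'
from h import *
s=read_state();print(s["position"],s["tcp_rot"].round(3),s["joint_positions"].round(1),s["opening"])
p,d,W=cloud("scene");cv2.imwrite("pics/s11.png",cv2.resize(p[60:300,200:460,::-1],None,fx=2.4,fy=2.4))
X,Y,Z=W[...,0],W[...,1],W[...,2]
r=silhouettes("lid","scene")
for q in r:
    P=W[q["region"]];P=P[~np.isnan(P[:,0])];print(q["score"],len(P),P.min(0),P.max(0),np.median(P,0))
    A=P[np.abs(P-np.median(P,0)).max(1)<.1];print(np.linalg.svd(A-A.mean(0),full_matrices=False)[2][2],A.mean(0))
    for z in(.09,.12,.15,.18,.21): 
        B=P[np.abs(P[:,2]-z)<.01]; print(z,len(B),np.median(B,0) if len(B) else 0)
E
```

```text
time_s: 17.23
position: [0.6383, 0.1414, 0.2946]
tcp_rot: [[0.994, 0.108, -0.004], [0.108, -0.994, -0.0], [-0.004, -0.0, -1.0]]
force: [1.4, -0.4, 0.6]
opening: 0.004
time_s: 17.85
position: [0.6597, 0.3136, 0.2949]
tcp_rot: [[0.994, 0.11, -0.003], [0.11, -0.994, -0.002], [-0.003, 0.001, -1.0]]
force: [0.1, -1.0, -0.5]
opening: 0.008
[0.6597197  0.31359562 0.29486843] [[ 0.994  0.11  -0.003]
 [ 0.11  -0.994 -0.002]
 [-0.003  0.001 -1.   ]] [16.7 36.5 61.1 -0.  82.5 10.4] 0.007751116706762428
```

View pics/s11.png

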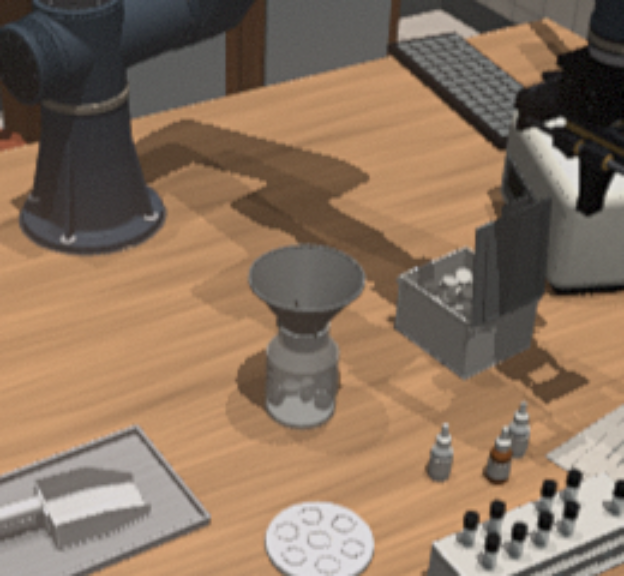

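Run:
```python
from h import *
p,d,W=cloud("scene")
X,Y,Z=W[...,0],W[...,1],W[...,2]
m=(abs(X-.55)<.05)&(abs(Y-.305)<.075)&(Z>.09)&(Z<.25)
P=W[m];print(len(P))
for z in np.arange(.1,.25,.02):
    B=P[abs(P[:,2]-z)<.01]
    if len(B): print(z.round(2),len(B),np.median(B,0).round(3),B.min(0).round(3),B.max(0).round(3))
A=P[abs(P[:,2]-.15)<.05];print(np.linalg.svd(A-A.mean(0),full_matrices=False)[2].round(3))
```

```text
1252
0.1 173 [0.568 0.31  0.1  ] [0.555 0.249 0.09 ] [0.579 0.374 0.11 ]
0.12 187 [0.566 0.305 0.121] [0.556 0.248 0.11 ] [0.577 0.368 0.13 ]
0.14 178 [0.564 0.307 0.14 ] [0.551 0.248 0.13 ] [0.577 0.37  0.15 ]
0.16 191 [0.562 0.306 0.16 ] [0.55  0.248 0.15 ] [0.576 0.369 0.17 ]
0.18 191 [0.56  0.309 0.18 ] [0.548 0.248 0.17 ] [0.571 0.369 0.19 ]
0.2 202 [0.558 0.304 0.2  ] [0.546 0.247 0.19 ] [0.57  0.372 0.21 ]
0.22 128 [0.554 0.306 0.215] [0.541 0.248 0.21 ] [0.566 0.369 0.229]
0.24 2 [0.554 0.301 0.23 ] [0.552 0.288 0.23 ] [0.556 0.315 0.23 ]
[[ 0.126 -0.992  0.021]
 [-0.115  0.006  0.993]
 [ 0.985  0.128  0.113]]
```

```bash
python3 -m jog '0 0 0.05 0 0 0 0;0 0 0.092 0 0 0 0;-0.05 0 0.092 0 0 0 0;-0.08 0 0.092 0 0 0 0;-0.095 0 0.094 0 0 0 0;-0.11 0 0.098 0 0 0 0;-0.126 0 0.104 0 0 0 0;-0.14 0 0.113 0 0 0 0'
python3 -m jog '-0.013 0 0.014 0 0 0 0;-0.023 0 0.028 0 0 0 0;-0.03 0 0.044 0 0 0 0;-0.0345 0 0.061 0 0 0 0;-0.036 0 0.069 0 0 0 0;-0.036 0 0.076 0 0 0 0;-0.036 0 0.078 0 0 0 0'
python3 - <<'E'
from h import *
p,d,W=cloud("scene");cv2.imwrite("pics/s12.png",cv2.resize(p[60:300,200:460,::-1],None,fx=2.4,fy=2.4))
E
```

```text
time_s: 19.0
position: [0.522, 0.2958, 0.1851]
tcp_rot: [[0.994, 0.106, 0.003], [0.106, -0.994, 0.0], [0.003, 0.0, -1.0]]
force: [0.8, -0.3, 0.2]
opening: 0.008
time_s: 19.88
position: [0.4858, 0.2928, 0.1094]
tcp_rot: [[0.994, 0.108, 0.0], [0.108, -0.994, -0.001], [0.0, 0.001, -1.0]]
force: [-6.8, -4.9, 31.2]
opening: 0.001
```

View pics/s12.png

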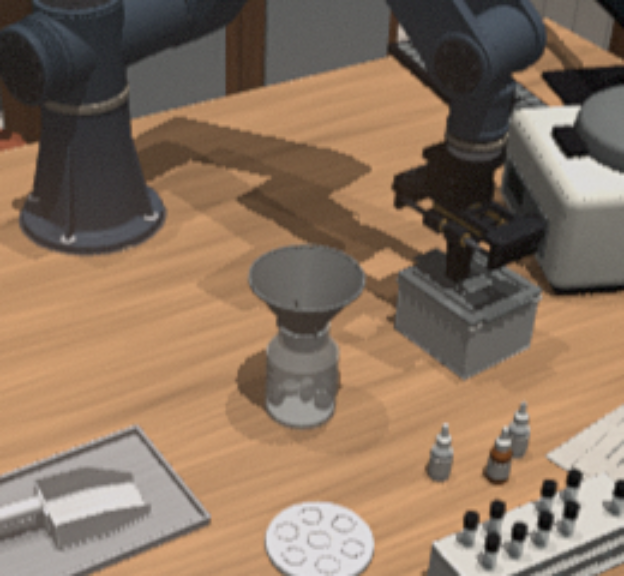

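The lid is down, and the force rise to 31 N means it's against its stop. Retreat and check everything.

```bash
python3 -m jog '0 0 -0.02 0 0 0 0;0 0 -0.07 0 0 0 0;0 0 -0.13 0 0 0 0;0 0 -0.18 0 0 0 0;0.05 0 -0.2 0 0 0 0;0.1 0 -0.2 0 0 0 0;0.15 -0.03 -0.2 0 0 0 0;0.15 -0.05 -0.2 0 0 0 0'
python3 - <<'E'
from h import *
p,d,W=cloud("scene");cv2.imwrite("pics/s13.png",cv2.resize(p[130:290,140:460,::-1],None,fx=2.5,fy=2.5,interpolation=cv2.INTER_CUBIC))
X,Y,Z=W[...,0],W[...,1],W[...,2]
m=(abs(X-.50)<.06)&(abs(Y-.301)<.05)&(Z>.07)&(Z<.2)
P=W[m];n=np.linalg.svd(P-np.median(P,0),full_matrices=False)[2][2];print("lid normal",n.round(3),np.median(P[:,2]))
for x in(.45,.48,.51,.54): print(x,np.median(P[abs(P[:,0]-x)<.01][:,2]).round(4))
q=silhouettes("funnel","scene")
from scipy.optimize import least_squares
for q in q[:1]:
    A=W[q["region"]];A=A[~np.isnan(A[:,0])];R=A[(A[:,2]>.182)&(A[:,2]<.196)]
    print("funnel",least_squares(lambda c:np.hypot(R[:,0]-c[0],R[:,1]-c[1])-c[2],[.525,.05,.063],loss="soft_l1",f_scale=.002).x)
for l in ("bottle","tablet1_center","dropper1","spot_plate"):
    for r in spot_in(l,"scene"): print(l,r["centre"],r["score"])
p,d,W=cloud("top");cv2.imwrite("pics/t13.png",cv2.resize(p[140:250,140:400,::-1],None,fx=3,fy=3,interpolation=cv2.INTER_CUBIC))
E
```

```text
time_s: 20.92
position: [0.6327, 0.3597, 0.3049]
tcp_rot: [[0.994, 0.106, 0.002], [0.106, -0.994, 0.0], [0.002, -0.0, -1.0]]
force: [-0.8, -0.3, -0.0]
opening: 0.006
lid normal [-0.008  0.007 -1.   ] 0.08892409528037945
0.45 0.0887
0.48 0.0891
0.51 0.0889
0.54 0.0889
funnel [0.52437096 0.04812325 0.06221219]
bottle [0.5476, 0.0295, 0.0691] 0.89
dropper1 [0.7356, 0.1768, 0.0387] 0.66
dropper1 [0.7059, 0.1229, 0.0351] 0.46
dropper1 [0.7112, 0.2216, 0.0393] 0.45
spot_plate [0.737, -0.055, 0.0085] 0.64
```

View pics/s13.png

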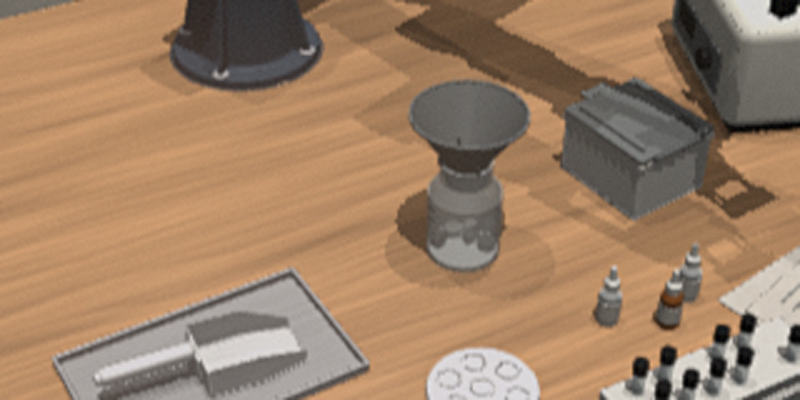

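View pics/t13.png

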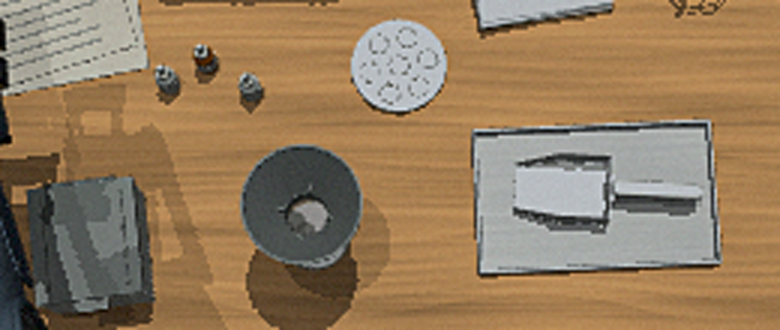

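The lid is level, the funnel unmoved, and no tablets are loose. One last enlarged look at the bottle and the stem before handing in.

Run:
```python
from h import *
p,d,W=cloud("scene");a=cv2.resize(p[185:245,300:350,::-1],(480,576),interpolation=cv2.INTER_CUBIC)
p,d,V=cloud("top");b=cv2.resize(p[198:223,230:252,::-1],(300,576),interpolation=cv2.INTER_CUBIC)
cv2.imwrite("pics/z.png",cv2.convertScaleAbs(np.hstack([a,b]),alpha=1.5))
R=V[205:219,234:247,2];print((R*1000).round(0).astype(int))
```

```text
[[149 140 137 133 128 125 124 116 118 122 131 131 133]
 [145 133 134 130 123 116 107 102  18  22 106 108 119]
 [140 140 124 124 111  21  14   9   7  12   1  14   3]
 [135 134 127 113  18  12   0  -1   8   5   2   2   5]
 [149 128 116  25   9   8   5   5   5   7   2   6  10]
 [137 121 106  -1  10   4   1  -1   3  12   7   2   1]
 [133 120  16  11  19  20  17   4   5  13  12   3  12]
 [134 117  19  19  17  14  24  19   3   1   8   4   3]
 [124 124  28  25  16  22  15  19  19   6   6   7   9]
 [137 126  34  23  17  25  15  18  14  12   6   6   7]
 [141 133  38  28  26  23  23  27  24  27   0   8   9]
 [143 131 130  21  23  25  39  34  27  23  19   3   6]
 [153 140 138 131   7  29  22  23  22  19  16   9 133]
 [151 137 141 135 131 126 140  27  25 133 126 140 143]]
```

View pics/z.png

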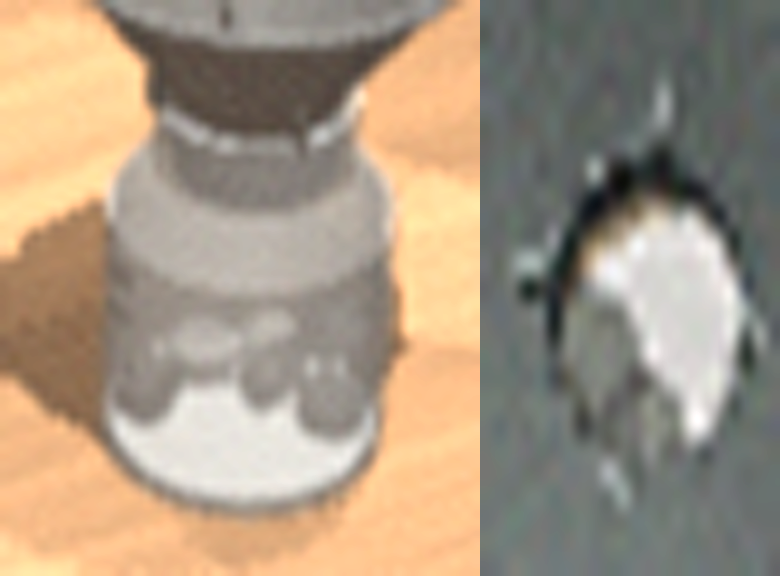

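The stem is clear, and tablets lie at the bottom of the bottle with tops around 40 mm or lower.

Run:
```python
from rig import *
print(hand_in())
```

```text
the job is handed in; nothing more can be done
None
```

I took the tray scoop by its handle and tipped the tablets through the funnel into the bottle. I then put the scoop back flat in the tray, pushed the lid shut, withdrew and handed in at about 21 s of the 64 s allowed.

**Last checks:**
- **Tablets:** the scoop, funnel and stem are empty and no tablets are loose on the table. What shows through the stem lies below about 40 mm. I could not count all six one by one, because some overlap through the glass and the tablet detector reported nothing in the last scene view.
- **Lid:** level to about 0.01 rad. It took about 31 N of press at the end.
- **Bottle and funnel:** the funnel's rim is within about 1 mm of where it was before the pour, and the bottle is standing.
- **Scoop:** flat, with its floor at about 5.5 mm along its length. It sits about 40 mm off the tray's centre lengthwise and 10 mm across.
- **Droppers and plate:** they look untouched. Their positions read 10 to 20 mm from the first ones, but those came from a different camera, so I can't give an exact displacement.

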